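Close the clamped sample jar and let it go

ROBOT

A 7-joint arm with a two-finger parallel gripper is mounted at the origin on a cart in front of the work surface, level with it; the furniture and walls round the work are solid. World frame = base frame: x ahead of the robot, y to its left, z up, the work surface at z = 0. Lengths are in m, angles in rad, forces in N, time in s.
With the tool pointing down it reaches from about 0.425 to 0.875 m from the base axis. Payload 4.7 kg.
Tool frame: the origin (TCP) lies midway between the tips of the shut fingers; the grasp point (between the pads) lies 19 mm behind it; z points along the fingers, y is the direction in which the jaws open and shut (so a half turn about z gives the same grasp; the last joint's range is limited). The gripper opens to 87 mm and grips with 3 to 60 N. Pads are 19 mm wide; open, the fingers measure 117 mm over their backs; the gripper's body (75 mm by 190 mm) begins 51 mm behind the grasp point.
Start: joints at [-1.104, 0.321, -0.07, 1.45, 0.023, 1.371, -0.057], TCP at [0.284, 0.585, 0.223] pointing down, gripper open.
Joint ranges: [-2.86, 2.86], [-0.3, 2.09], [-1.38, 1.24], [0.06, 2.45], [-1.56, 4.7], [0.09, 2.05], [-2.69, 2.69]. Speed limits (rad/s): [2.57, 2.57, 3.14, 3.14, 3.14, 3.14, 3.14].

INTERFACE

Orientations are given as a rotation vector (axis times angle).
In Python, from rig import robot gives the robot as it stands. The module is installed in compiled form; this text tells all that it offers.
- The arm moves only by the tool play_rows, never from a script. Its argument "targets" is one flat list of numbers, 7 for each row, row after row: the shift along the world's x, y, z in m, then the turn, a rotation vector about the world's x, y, z in rad, then the closure, from 0 (fully open) to 1 (shut). A call has 1 to 20 rows; each row shifts and turns the commanded pose from where the row before left it; what a row does not reach is not made up. A row lasts 1/8 s, in which the tool goes at most 62.5 mm and 10.7 degrees, less where a joint would pass 70% of its speed; a pose out of reach is approached as far as the arm can. A call with a gripper value outside its range is refused whole. The fingers move at their own pace and stop on an object; "force" is the grip in N (left out, the last holds). Time passes only in rows, so rows that do not move let the fingers close. It gives the time, the measured TCP pose, the force and the opening at its end, in the units of the state.
- robot.sense(): the state, without advancing time (a new reading comes with each control period).
- robot.capture(name): name is "scene" or "top"; returns a dict with "img" (480x640x3 uint8, blue, green, red), "camera_matrix" (3x3 intrinsics, pixels), "rvec" (rotation vector, rad) and "tvec" (3), from world to camera coordinates, as OpenCV has them. Camera axes: x right, y down, z forward; pixel columns grow to the right and rows downward; lengths in m; the calibration is good to about 2 mm. A picture is of the moment at which its call begins. There is no depth.
- robot.sign_off(): hands the job in, once; it reports no verdict.
The state is a dict: "t": time; "q": joint angles; "joint_velocities": joint speeds; "effort": joint torques, N m; "ee_pos": TCP position; "tcp_rot": TCP orientation; "wrist_force": force on the tool from outside, world axes, zero at the start; "torque": the same for the moment, N m; "opening": finger opening in m.
Only numpy, scipy, OpenCV 4.12 (cv2) and the standard library are available. Lean on these libraries where they do the work, as an engineer would, in place of code of your own. Each camera call takes 0.05 s, during which the arm holds its last target.

TASK

The sample jar is still gripped in the bench clamp with its lid only loosely on. While the clamp still holds the jar, screw the lid clockwise until it is tight; then squeeze the release button on the end of the clamp lever's grip and, keeping it squeezed, swing the lever all the way down so that the jaw opens, and let go so that the button springs back out. Leave the closed jar standing in its seat, and do not knock over or shove the things around it.

Things in the scene. Friction and masses are not known exactly. Their poses are not given: they have to be found in the camera images.
- clamp: the jar clamp, a grey cast fixture fixed to the worktop: base 126 mm in x, from -80 to +215 mm in y, 15 mm high; jaws up to 67 mm. Origin: on the worktop under the jar's seat; +y runs from the fixed vee jaw over the jar and the sliding jaw to the lever, which points to +y. Two toothed plates (radius 95 mm about the hinge, 32 mm over both) flank the lever.
- lever_hinge (a point): centre of the lever's hinge, 75 mm above the worktop; the hinge axis is the clamp's x axis. Axes as the clamp.
- lever (a joint): angle of the lever above level (rad): 0 = fully down, level, at a stop, jaw open; starts at 0.56 to 0.84, jaw shut. Saw teeth 0.14 rad apart let it rise but stop it on the way down unless the release button is pressed in. With the button in it swings freely and, if not held, sinks slowly by its weight (a damped hinge, under 1 N m). The jaw moves 12 mm per rad.
- grip_mid (a point): middle of the lever's black round grip (27 mm thick), on its axis, 179 mm from the hinge; turns with the lever: its y points along the lever out to the button, its z square to it, upward. Pinch lengthwise, one finger on the guard's back and one on the button's face, fingertips square to the lever and resting just above the shaft: this presses the button.
- guard_back (a point): centre of the flat back (towards the hinge) of the round finger guard at the inner end of the grip, 150 mm from the hinge: guard 52 mm diameter, 5.5 mm thick. From it the bare round shaft (13 mm diameter) runs to the hinge, with a sleeve 18 mm thick 98 to 118 mm from the hinge. Axes as grip_mid.
- button_face (a point): centre of the release button's outer face, on the grip's axis: a bare aluminium mushroom head, 41 mm diameter, at the lever's outer end; 208 mm from the hinge when out (58 mm from guard_back), 7.5 mm less when pressed in. Its face is flat to 17 mm from the centre but for a 1 mm crown. Axes as grip_mid.
- release_button (a joint): travel of the release button along the lever towards the hinge: 0 = out, 0.0075 m = pressed right in; from 0.006 on the lever is free to swing down. Its spring takes 4 N at first and 11.5 N at the end.
- lid_mid (a point): centre of the jar's white ribbed screw lid, on its axis, half-way up: 53 mm diameter, 19 mm high, its top 9.5 mm above this point; the jar's 63 mm wide glass shoulder begins 20 mm below this point. z up.
- lid (a joint): angle by which the lid is unscrewed (rad): 0 = tight (a stop), more = anticlockwise seen from above; starts at 0.8 to 1.3. Stiff, about 0.12 N m. It cannot come off.
- jar_mid (a point): half-way up the clear glass jar that stands in the clamp (63 mm diameter, 98 mm high with the lid, about 0.1 kg), on its axis.
- seat (a point): where point jar_mid lies when the jar stands in the middle of its seat.
- spare_jar: another clear sample jar with a white lid, 63 mm diameter, 98 mm high, standing loose to the right of the clamp; origin under its centre. Not to be disturbed.
- petri: single petri dish with lid, 60 mm diameter, 15 mm high, loose, right of the clamp; origin under its centre. Not to be disturbed.
- timer: small upright lab timer, 62 mm wide, 68 mm high, loose, behind the clamp; origin under its centre. Not to be disturbed.
- marker: felt marker, 125 mm long, 14 mm high, lying loose in front of the clamp; origin under its centre. Not to be disturbed.
- pen: white pen, 145 mm long, 9 mm high, lying loose to the left of the lever; origin under its centre. Not to be disturbed.

How it is judged:
By the outcome, as a careful person would: the job done as asked, in the order asked, and still so for the second after the job is handed in, with the robot touching nothing.
It also fails if it takes over 42 s, if anything falls off the work surface, if the arm or the gripper's body presses on something with over 40 N, if the wrist force passes 120 N, or if a joint passes its speed limit or range.

## Working session

There is one attempt and no reset: what is moved stays moved. The work goes in short steps, Python scripts to look and compute and a tool call to move; the robot and the scene stay as the last step left them, time stands still between calls to the robot, and variables do not carry over. Pictures are saved under pics/ and viewed, and the job is handed in when it is done.

Besides the shell and the picture viewer there is one more tool, called after ">>>" as name(argument=value, ...) on one line, values as JSON. play_rows: Moves the arm, as the interface text tells. Its arguments: {"type":"object","properties":{"targets":{"type":"array"},"force":{"type":"number"}},"required":["targets"]}

```bash
mkdir -p pics
python3 - <<'E'
from rig import robot
import cv2
s=robot.sense();print(s['t'],s['ee_pos'],s['tcp_rot'],s['opening'])
for n in('scene','top'):
    c=robot.capture(n);cv2.imwrite(f'pics/{n}0.png',c['img']);print(n,c['camera_matrix'],c['rvec'],c['tvec'])
E
```

```text
0.0 [0.28417822 0.58397083 0.22143544] [-7.05153647e-01 -3.06109038e+00  2.99874167e-03] 0.08716948890576531
scene [[444.34030747   0.         315.42202976]
 [  0.         444.34030747 241.89854007]
 [  0.           0.           1.        ]] [ 2.2343478  -1.14560818  0.42749483] [-0.31543542  0.39696065  0.65305549]
top [[436.94141881   0.         325.67695139]
 [  0.         436.94141881 245.40477767]
 [  0.           0.           1.        ]] [ 2.17773923 -2.04509105  0.20310369] [-0.00211266  0.53135578  0.84633933]
```

View pics/scene0.png

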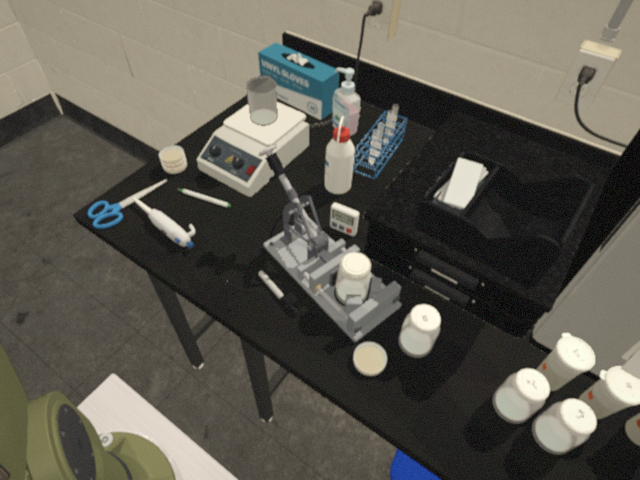

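View pics/top0.png

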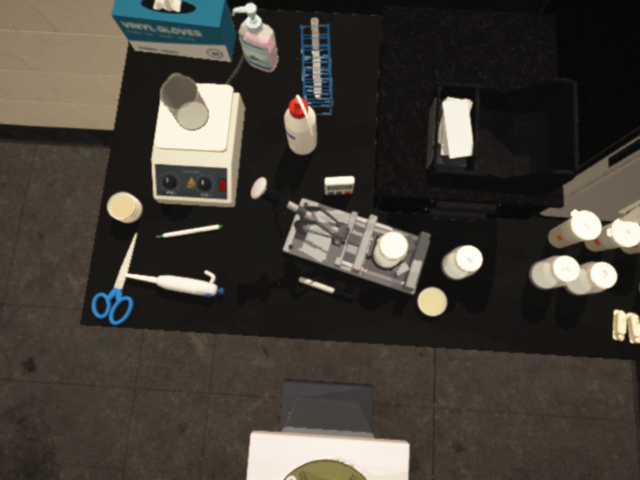

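```bash
cat > h.py <<'E'
import numpy as np,cv2
from rig import robot
from scipy.spatial.transform import Rotation as R
def cap(n):
    c=robot.capture(n);c['R']=cv2.Rodrigues(c['rvec'])[0];c['t']=np.array(c['tvec']).ravel();c['K']=c['camera_matrix'];return c
def proj(c,p):
    return cv2.projectPoints(np.atleast_2d(np.array(p,float)),c['rvec'],c['tvec'],c['K'],None)[0][:,0]
def ray(c,u,v):
    d=c['R'].T@(np.linalg.inv(c['K'])@[u,v,1]);o=-c['R'].T@c['t'];return o,d
def onz(c,u,v,z):
    o,d=ray(c,u,v);return o+d*(z-o[2])/d[2]
def tri(cs,uvs):
    A=[];b=[]
    for c,(u,v) in zip(cs,uvs):
        o,d=ray(c,u,v);d/=np.linalg.norm(d);P=np.eye(3)-np.outer(d,d);A.append(P);b.append(P@o)
    x=np.linalg.lstsq(np.vstack(A),np.hstack(b),rcond=None)[0]
    return x,[proj(c,x)[0]-uv for c,uv in zip(cs,uvs)]
def crop(img,x0,y0,x1,y1,k,name):
    im=cv2.resize(img[y0:y1,x0:x1],None,fx=k,fy=k,interpolation=cv2.INTER_CUBIC)
    for i in range((x0+9)//10*10,x1,10):
        cv2.line(im,((i-x0)*k,0),((i-x0)*k,6),(0,255,255),1); 
        if i%20==0: cv2.putText(im,str(i),((i-x0)*k,18),0,.4,(0,255,255),1)
    for i in range((y0+9)//10*10,y1,10):
        cv2.line(im,(0,(i-y0)*k),(6,(i-y0)*k),(0,255,255),1)
        if i%20==0: cv2.putText(im,str(i),(8,(i-y0)*k+4),0,.4,(0,255,255),1)
    cv2.imwrite('pics/'+name,im)
E
python3 - <<'E'
from h import *
c=cap('scene');crop(c['img'],250,135,410,345,3,'s1.png')
print(proj(c,[.284,.585,.223]))
# gamma up
t=cap('top');crop(t['img'],240,165,440,305,4,'t1.png')
print(proj(t,[[.284,.585,.223],[0,0,0],[.6,0,0]]))
for c in(c,t): print(-c['R'].T@c['t'])
E
```

```text
[[-16.98197059 140.83360128]]
[[-32.97903796 354.77422352]
 [324.58624445 519.72896772]
 [341.82190532 220.27837466]]
[ 0.09123673 -0.30594513  0.76264813]
[0.35201189 0.01815714 0.9350891 ]
```

View pics/s1.png

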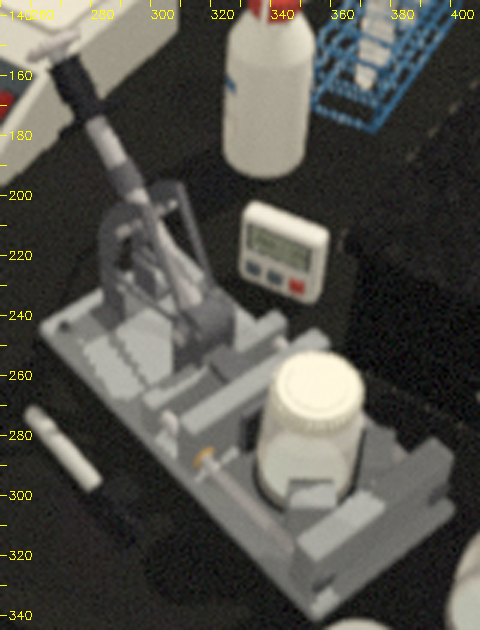

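View pics/t1.png

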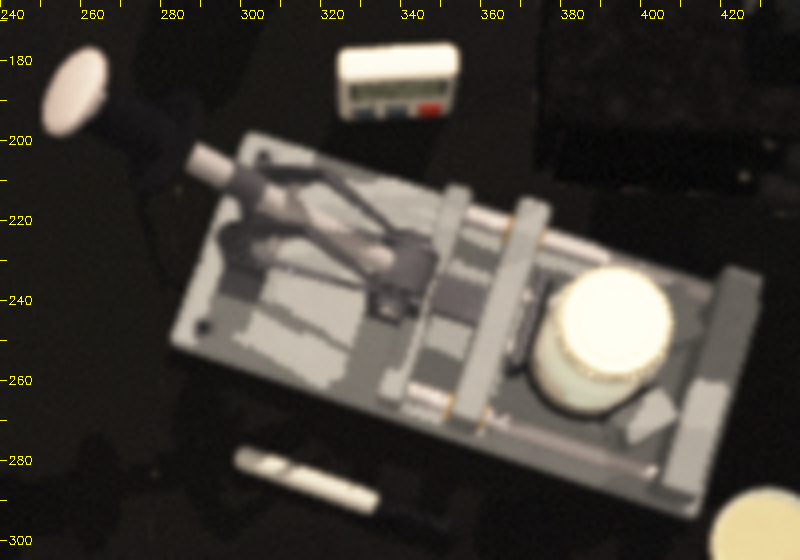

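Run:
```python
from h import *
s=cap('scene');t=cap('top')
cv2.imwrite('pics/x.png',s['img'])
crop(s['img'],250,135,330,205,8,'s2.png')
for uv in [(302,198),(283,250),(413.7,293.7)]: print('top',onz(t,*uv,.015))
for uv in [(264,245),(356.7,341),(401.7,305)]: print('sc',onz(s,*uv,.015))
print('lid',tri([t,s],[(393.2,245),(356,262.7)]))
# lid top circle fit
```

```text
top [0.64102186 0.09042556 0.015     ]
top [0.52244296 0.12251944 0.015     ]
top [ 0.44645583 -0.15925334  0.015     ]
sc [0.5205641  0.11832643 0.015     ]
sc [ 0.44638074 -0.16279684  0.015     ]
sc [ 0.56289711 -0.19341064  0.015     ]
lid (array([ 0.52702374, -0.0990082 ,  0.11746237]), [array([ 0.37335622, -0.33877177]), array([-0.51286717,  0.14038708])])
```

View pics/s2.png

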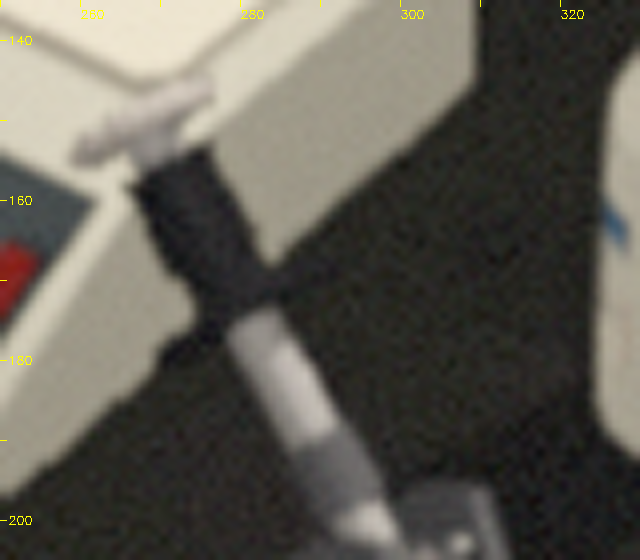

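```bash
cat > fit.py <<'E'
from h import *
from scipy.optimize import least_squares
s=cap('scene');t=cap('top')
def pts(p):
    x,y,th,hy,ph=p
    X=np.array([np.cos(th),np.sin(th),0]);Y=np.array([-np.sin(th),np.cos(th),0]);Z=np.array([0,0,1]);o=np.array([x,y,0])
    L=Y*np.cos(ph)+Z*np.sin(ph);h=o+Y*hy+.075*Z
    return o,X,Y,Z,L,h
def obs(p):
    o,X,Y,Z,L,h=pts(p);C=lambda a,b,c:o+X*a+Y*b+Z*c
    return [(t,C(.063,.215,.015),(302,198)),(t,C(-.063,.215,.015),(283,250)),(t,C(-.063,-.08,.015),(413.7,293.7)),
     (s,C(-.063,.215,.015),(264,245)),(s,C(-.063,-.08,.015),(356.7,341)),(s,C(.063,-.08,.015),(401.7,305)),
     (t,C(0,0,.1175),(393.2,245)),(s,C(0,0,.1175),(356,262.7)),
     (t,h+.208*L,(258.8,187.8)),(s,h+.2075*L,(267.9,149.8)),(s,h+.15*L,(281.9,175.2)),(s,h+.118*L,(289,190)),(t,h+.118*L,(300.7,210.7))]
r=least_squares(lambda p:np.hstack([proj(c,P)[0]-uv for c,P,uv in obs(p)]),[.527,-.1,-.26,.12,.7],loss='soft_l1')
if __name__=='__main__':
    print(r.x);print(r.fun.reshape(-1,2).round(1))
    o,X,Y,Z,L,h=pts(r.x);print('hinge',h,'guard',h+.15*L,'grip',h+.179*L,'button',h+.208*L,'L',L)
    print('btn tri',tri([t,s],[(258.8,187.8),(267.9,149.8)])[0])
E
python3 fit.py
```

```text
[ 0.52649249 -0.10037362 -0.25764563  0.10358126  0.72457102]
[[-0.4 -0.5]
 [-0.6  0.9]
 [ 1.1  0.7]
 [-2.  -1.1]
 [-0.9  0.2]
 [ 1.2 -1.4]
 [ 1.1 -0. ]
 [-0.   0.7]
 [ 0.3  0. ]
 [-0.2 -0.6]
 [ 0.2  0.8]
 [ 1.   0.7]
 [-2.6 -1.4]]
hinge [ 5.52885471e-01 -2.11310717e-04  7.50000000e-02] guard [0.58150451 0.10839895 0.17442214] grip [0.58703752 0.12939693 0.19364376] button [0.59257053 0.15039491 0.21286537] L [0.19079356 0.72406839 0.66281429]
btn tri [0.59407575 0.15147532 0.20917315]
```

>>> play_rows(targets=[0.0162,-0.0456,0.02,0,0,-0.0337,0,0.0162,-0.0456,0.02,0,0,-0.0337,0,0.0162,-0.0456,0,0,0,-0.0337,0,0.0162,-0.0456,0,0,0,-0.0337,0,0.0162,-0.0456,0,0,0,-0.0337,0,0.0162,-0.0456,0,0,0,-0.0337,0,0.0162,-0.0456,0,0,0,-0.0337,0,0.0162,-0.0456,0,0,0,-0.0337,0,0.0162,-0.0456,0,0,0,-0.0337,0,0.0162,-0.0456,0,0,0,-0.0337,0,0.0162,-0.0456,0,0,0,-0.0337,0,0.0162,-0.0456,0,0,0,-0.0337,0,0.0162,-0.0456,0,0,0,-0.0337,0,0.0162,-0.0456,0,0,0,-0.0337,0,0.0162,-0.0456,0,0,0,-0.0337,0,0,0,0,0,0,0,0,0,0,0,0,0,0,0], force=30)

```text
t: 2.52
ee_pos: [0.5273, -0.0988, 0.2625]
tcp_rot: [-1.448, -2.788, -0.001]
wrist_force: [0.1, 0.2, 0.4]
opening: 0.0871
```

>>> play_rows(targets=[0,-0.0005,-0.04,0,0,0,0,0,0,-0.04,0,0,0,0,0,0,-0.04,0,0,0,0,0,0,-0.03,0,0,0,0,0,0,-0.018,0,0,0,0,0,0,0,0,0,0,0])

```text
t: 3.28
ee_pos: [0.5267, -0.0988, 0.0938]
tcp_rot: [-1.445, -2.787, 0.001]
wrist_force: [0.8, -0.1, 0.4]
opening: 0.087
```

Run:
```python
from h import *
s=cap('scene');crop(s['img'],270,160,430,310,4,'s3.png')
t=cap('top');crop(t['img'],340,190,440,290,6,'t3.png')
```

```text
(no output)
```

View pics/s3.png

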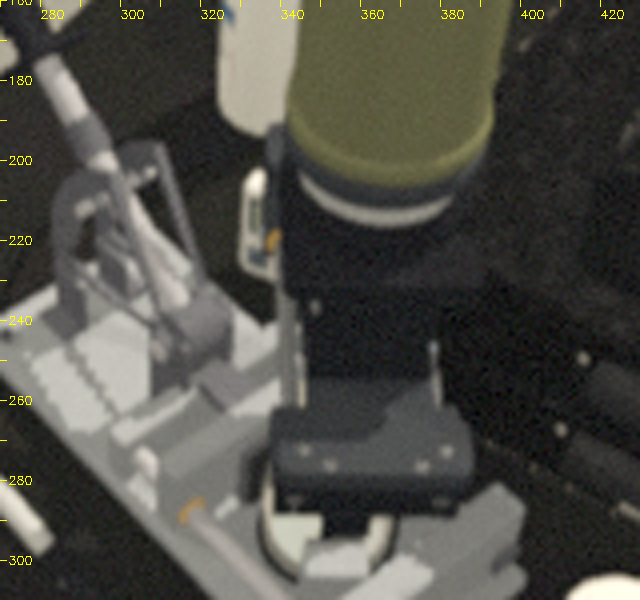

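View pics/t3.png

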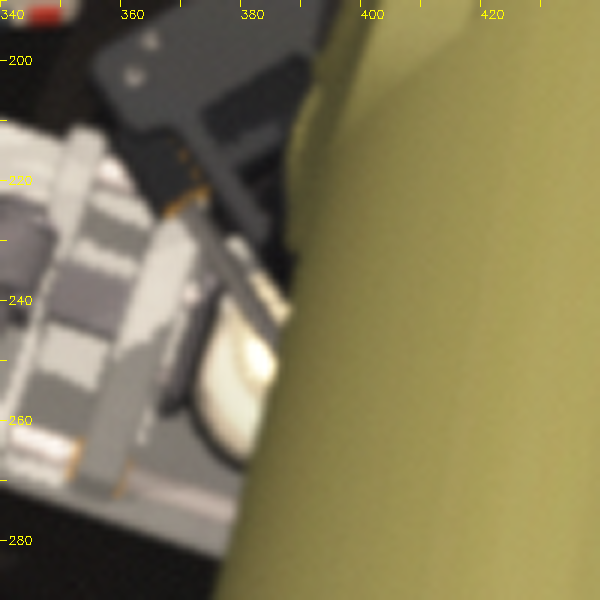

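The gripper straddles the lid, with the jar seen below it at (350,290) in the scene view and the lever out of the way. I'm closing on the lid.

>>> play_rows(targets=[0,0,0,0,0,0,1,0,0,0,0,0,0,1,0,0,0,0,0,0,1,0,0,0,0,0,0,1,0,0,0,0,0,0,1], force=30)

```text
t: 4.0
ee_pos: [0.5278, -0.0997, 0.0947]
tcp_rot: [1.448, 2.787, 0.001]
wrist_force: [1.3, 0.9, 0.4]
opening: 0.0518
```

>>> play_rows(targets=[0,0,0,0,0,-0.12,1,0,0,0,0,0,-0.12,1,0,0,0,0,0,-0.12,1,0,0,0,0,0,-0.12,1,0,0,0,0,0,-0.12,1,0,0,0,0,0,-0.1,1])

```text
t: 4.75
ee_pos: [0.5272, -0.0999, 0.0947]
tcp_rot: [-2.319, -2.119, 0.001]
wrist_force: [-0.6, 0.9, 1.9]
opening: 0.0521
```

```bash
python3 -c "
from rig import robot
s=robot.sense();print(s['torque'],s['effort'][6],s['q'])"
```

```text
[0.01201803 0.29163613 0.12358433] 0.630525816231966 [-0.47393248  0.21268588  0.68245561  1.90688655 -0.15190064  1.07403694
  0.17993148]
```

>>> play_rows(targets=[0,0,0,0,0,-0.08,1,0,0,0,0,0,-0.08,1])

```text
t: 5.0
ee_pos: [0.5271, -0.0999, 0.0947]
tcp_rot: [-2.48, -1.927, 0.001]
wrist_force: [-0.6, 0.5, 2.3]
opening: 0.052
```

```bash
python3 -c "
from rig import robot
s=robot.sense();print(s['torque'],s['tcp_rot'])"
```

```text
[0.03213885 0.39790723 0.06216652] [-2.48022191e+00 -1.92727176e+00  8.74702892e-04]
```

>>> play_rows(targets=[0,0,0,0,0,-0.08,1,0,0,0,0,0,-0.08,1])

```text
t: 5.25
ee_pos: [0.5269, -0.0998, 0.0947]
tcp_rot: [-2.626, -1.723, 0.001]
wrist_force: [-1.4, 0.0, 3.0]
opening: 0.0517
```

```bash
python3 -c "
from rig import robot
s=robot.sense();print(s['torque'],s['tcp_rot'])"
```

```text
[0.0208313  0.44629902 0.11029642] [-2.62611581e+00 -1.72274519e+00  1.21913179e-03]
```

>>> play_rows(targets=[0,0,0,0,0,-0.06,1,0,0,0,0,0,-0.06,1])

```text
t: 5.5
ee_pos: [0.5269, -0.0998, 0.0947]
tcp_rot: [-2.724, -1.564, 0.002]
wrist_force: [-2.4, 0.5, 1.4]
opening: 0.0517
```

```bash
python3 -c "
from rig import robot
s=robot.sense();print(s['torque'],s['tcp_rot'])"
```

```text
[0.12087212 0.58662798 0.85842634] [-2.72354662e+00 -1.56408227e+00  1.63346265e-03]
```

>>> play_rows(targets=[0,0,0,0,0,-0.06,1,0,0,0,0,0,-0.06,1])

```text
t: 5.75
ee_pos: [0.5268, -0.0997, 0.0947]
tcp_rot: [-2.811, -1.401, 0.003]
wrist_force: [-2.8, 1.0, 2.8]
opening: 0.0521
```

```bash
python3 -c "
from rig import robot
s=robot.sense();print(s['torque'],s['tcp_rot'])"
```

```text
[0.0400033  0.57287878 0.88156603] [-2.81130612e+00 -1.40088079e+00  2.65783527e-03]
```

The torque rose from 0.12 to 0.87 N m and levelled off, so the lid is at its stop after about 1.05 rad. I'm releasing and going up.

>>> play_rows(targets=[0,0,0,0,0,0,0,0,0,0,0,0,0,0,0,0,0,0,0,0,0,0,0,0.04,0,0,0,0,0,0,0.05,0,0,0,0,0,0,0.06,0,0,0,0,0,0,0.06,0,0,0,0])

```text
t: 6.62
ee_pos: [0.5271, -0.1002, 0.3065]
tcp_rot: [-2.813, -1.399, -0.001]
wrist_force: [1.1, 0.1, 0.2]
opening: 0.0868
```

Run:
```python
from h import *
s=cap('scene');crop(s['img'],250,135,330,215,7,'s4.png')
t=cap('top');crop(t['img'],240,170,440,305,4,'t4.png')
```

```text
(no output)
```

View pics/s4.png

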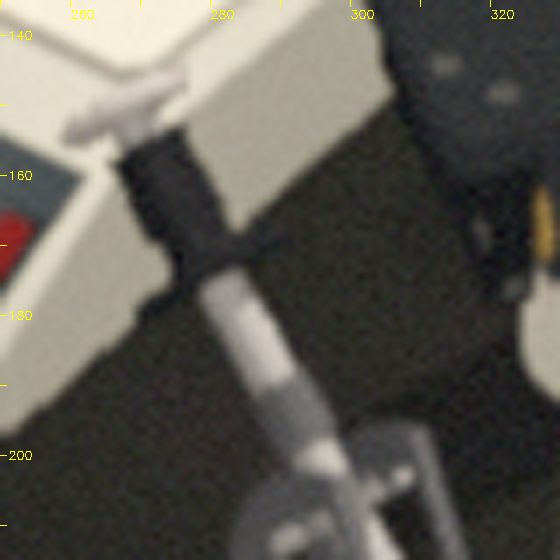

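View pics/t4.png

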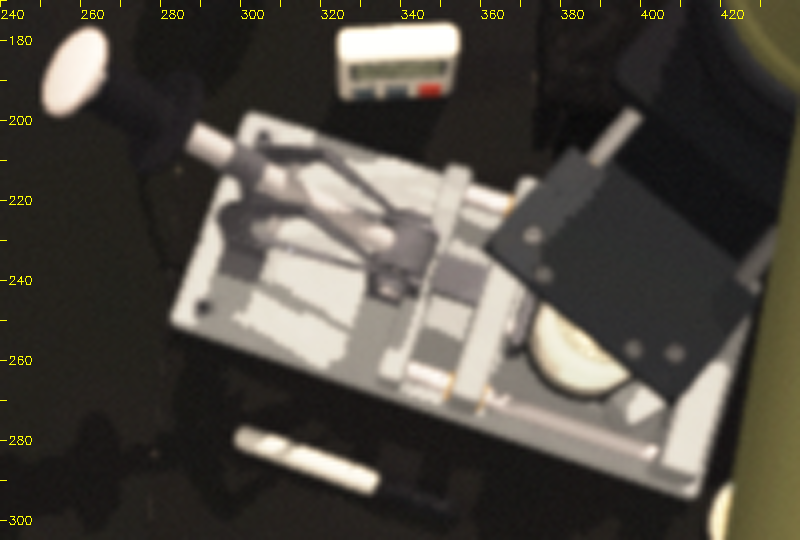

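```bash
cat > ov.py <<'E'
from fit import *
import sys
def draw(p,tag):
    o,X,Y,Z,L,h=pts(p);Zl=np.cross(X,L)
    for n,c,(x0,y0,x1,y1) in(('s',s,(250,135,330,215)),('t',t,(245,170,345,260))):
        k=7 if n=='s' else 6
        im=cv2.resize(c['img'][y0:y1,x0:x1],None,fx=k,fy=k,interpolation=cv2.INTER_CUBIC)
        a=np.linspace(0,2*np.pi,60)
        def poly(P,col):
            q=proj(c,P);q=((q+.5-[x0,y0])*k-.5).round().astype(int);cv2.polylines(im,[q.reshape(-1,1,2)],False,col,1)
        for r_,d,col in((.0205,.208,(0,0,255)),(.026,.150,(0,255,0)),(.009,.118,(255,255,0)),(.009,.098,(255,255,0)),(.0065,.15,(255,0,255))):
            poly(h+d*L+r_*(np.cos(a)[:,None]*X+np.sin(a)[:,None]*Zl),col)
        poly(np.array([h,h+.2*L]),(0,255,255))
        cv2.imwrite(f'pics/ov_{n}_{tag}.png',im)
    return im
E
python3 - <<'E'
from ov import *
ims=[]
p=r.x.copy()
for ph in(.70,):
    q=least_squares(lambda v:np.hstack([proj(c,P)[0]-uv for c,P,uv in obs([*v,ph])]),p[:4],loss='soft_l1')
    print(q.x,q.cost,r.cost);draw([*q.x,ph],'70')
draw(p,'72')
for n in 'st':
    a=cv2.imread(f'pics/ov_{n}_70.png');b=cv2.imread(f'pics/ov_{n}_72.png')
    m=np.hstack([a,b]); cv2.imwrite(f'pics/ovc_{n}.png',cv2.resize(m,None,fx=800/m.shape[1],fy=800/m.shape[1]))
E
```

```text
[ 0.5265907  -0.1004045  -0.26112712  0.10227102] 9.878968014406105 9.191635400314793
```

View pics/ovc_s.png

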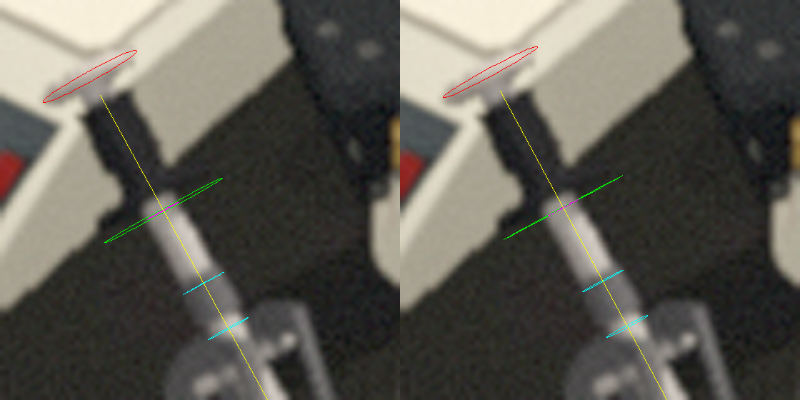

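View pics/ovc_t.png

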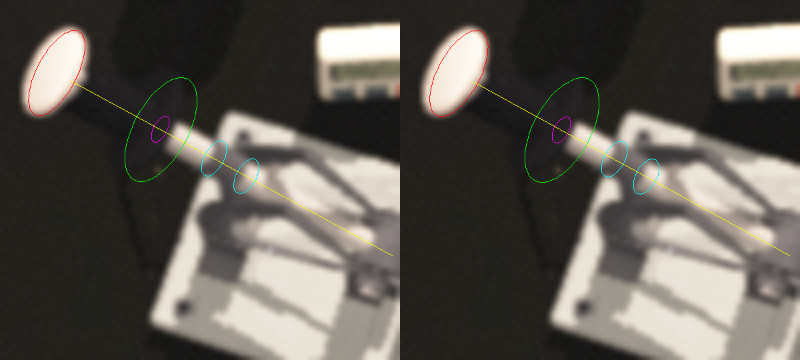

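```bash
cat > tgt.py <<'E'
from h import *
x,y,th,hy=.5266,-.1004,-.261,.1023
X=np.array([np.cos(th),np.sin(th),0]);Y=np.array([-np.sin(th),np.cos(th),0]);Z=np.array([0,0,1.])
h=np.array([x,y,0])+hy*Y+.075*Z
def pose(ph,rad,up):
    L=np.cos(ph)*Y+np.sin(ph)*Z;Zl=np.cross(X,L)
    return h+rad*L+up*Zl, R.from_matrix(np.c_[-X,L,-Zl])
E
python3 - <<'E'
from tgt import *
s=robot.sense();R0=R.from_rotvec(s['tcp_rot']);p0=s['ee_pos']
for a in[(0,.179,.2),(.7,.179,.15),(.7,.179,.06),(.7,.178,.009),(.7,.175,.009)]:
    p,Rt=pose(*a);print(a,p.round(4),Rt.as_rotvec().round(3),'d',(p-p0).round(4),'turn',(Rt*R0.inv()).as_rotvec().round(3))
print('X',X,s['q'])
E
```

```text
(0, 0.179, 0.2) [0.5992 0.1714 0.275 ] [0.409 3.115 0.   ] d [ 0.0712  0.2716 -0.0306] turn [-3.000e-03  1.000e-03  1.957e+00]
(0.7, 0.179, 0.15) [0.5634 0.0373 0.305 ] [0.373 2.846 1.039] d [ 0.0354  0.1376 -0.0006] turn [ 0.264 -0.775  1.865]
(0.7, 0.179, 0.06) [0.5784 0.0934 0.2362] [0.373 2.846 1.039] d [ 0.0503  0.1936 -0.0694] turn [ 0.264 -0.775  1.865]
(0.7, 0.178, 0.009) [0.5866 0.1244 0.1966] [0.373 2.846 1.039] d [ 0.0586  0.2246 -0.1091] turn [ 0.264 -0.775  1.865]
(0.7, 0.175, 0.009) [0.586  0.1221 0.1946] [0.373 2.846 1.039] d [ 0.058   0.2224 -0.111 ] turn [ 0.264 -0.775  1.865]
X [ 0.96613241 -0.25804681  0.        ] [-0.60729955  0.04252848  0.77846772  1.62423149 -0.03081783  1.48451501
 -0.47419219]
```

>>> play_rows(targets=[0.003,0.0115,0,0,0,0.163,0.12,0.003,0.0115,0,0,0,0.163,0.12,0.003,0.0115,0,0,0,0.163,0.12,0.003,0.0115,0,0,0,0.163,0.12,0.003,0.0115,0,0,0,0.163,0.12,0.003,0.0115,0,0,0,0.163,0.12,0.003,0.0115,0,0,0,0.163,0.12,0.003,0.0115,0,0,0,0.163,0.12,0.003,0.0115,0,0,0,0.163,0.12,0.003,0.0115,0,0,0,0.163,0.12,0.003,0.0115,0,0,0,0.163,0.12,0.003,0.0115,0,0,0,0.163,0.12,0,0,0,0,0,0,0.12])

```text
t: 8.45
ee_pos: [0.5626, 0.039, 0.3025]
tcp_rot: [-0.41, -3.111, 0.002]
wrist_force: [-0.1, -0.3, 0.1]
opening: 0.0767
```

Run:
```python
from tgt import *
s=robot.sense();R0=R.from_rotvec(s['tcp_rot']);p0=s['ee_pos'];print(s['q'].round(3) if hasattr(s['q'],'round') else s['q'])
p,Rt=pose(.7,.179,.15);print((p-p0).round(4),(Rt*R0.inv()).as_rotvec().round(3))
```

```text
[-0.655  0.117  0.596  1.559 -0.065  1.489  1.251]
[ 0.0008 -0.0017  0.0026] [ 0.677 -0.184  0.   ]
```

>>> play_rows(targets=[0,0,0,0.1354,-0.0365,0,0.12,0,0,0,0.1354,-0.0365,0,0.12,0,0,0,0.1354,-0.0365,0,0.12,0,0,0,0.1354,-0.0365,0,0.12,0,0,0,0.1354,-0.0365,0,0.12,0,0,0,0,0,0,0.12])

```text
t: 9.2
ee_pos: [0.5622, 0.0344, 0.3019]
tcp_rot: [0.392, 2.846, 1.038]
wrist_force: [0.2, -0.1, 0.4]
opening: 0.0763
```

Run:
```python
from tgt import *
s=robot.sense();R0=R.from_rotvec(s['tcp_rot']);p0=s['ee_pos'];print(s['q'])
p,Rt=pose(.7,.179,.06);print((p-p0).round(4),(Rt*R0.inv()).as_rotvec().round(3))
```

```text
[-0.3865856   0.0883847   0.7558157   1.76642547 -0.76185217  1.44743492
  1.81936181]
[ 0.0162  0.059  -0.0657] [-0.    -0.006  0.011]
```

>>> play_rows(targets=[0.0054,0.0197,-0.022,0,0,0.011,0.12,0.0054,0.0197,-0.022,0,0,0,0.12,0.0054,0.0197,-0.0217,0,0,0,0.12,0,0,0,0,0,0,0.12])

```text
t: 9.7
ee_pos: [0.5781, 0.1004, 0.2373]
tcp_rot: [0.356, 2.856, 1.041]
wrist_force: [-0.8, 0.5, 0.0]
opening: 0.0766
```

Run:
```python
from tgt import *
s=robot.sense();R0=R.from_rotvec(s['tcp_rot']);p0=s['ee_pos']
p,Rt=pose(.7,.178,.009);print((p-p0).round(4),(Rt*R0.inv()).as_rotvec().round(3))
s=cap('scene');crop(s['img'],230,90,390,230,5,'s5.png')
t=cap('top');crop(t['img'],230,130,390,270,5,'t5.png')
```

```text
[ 0.0085  0.024  -0.0407] [ 0.    -0.004 -0.014]
```

View pics/s5.png

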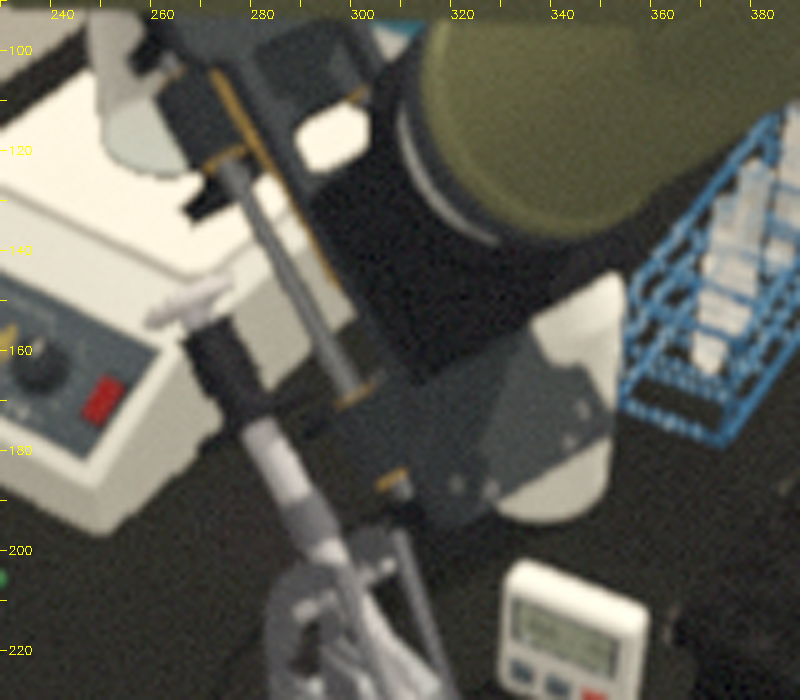

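View pics/t5.png

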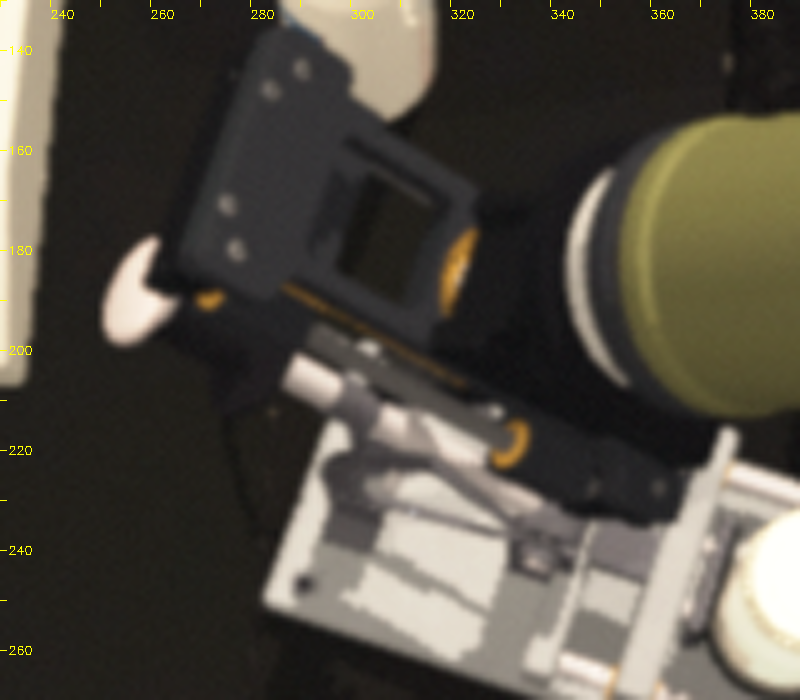

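>>> play_rows(targets=[0,0,0,0,0,0,0.12])

```text
t: 9.93
ee_pos: [0.5803, 0.096, 0.2403]
tcp_rot: [0.361, 2.847, 1.04]
wrist_force: [0.2, -0.5, 0.2]
opening: 0.0766
```

Run:
```python
from tgt import *
s=robot.sense();R0=R.from_rotvec(s['tcp_rot']);p0=s['ee_pos'];print(p0)
p,Rt=pose(.7,.178,.009);print((p-p0).round(4),(Rt*R0.inv()).as_rotvec().round(3))
M=R0.as_matrix()
for n,(a,b,c_,d) in(('scene',(230,90,390,230)),('top',(230,130,390,270))):
    c=cap(n);im=cv2.resize(c['img'][b:d,a:c_],None,fx=5,fy=5,interpolation=cv2.INTER_CUBIC)
    def ln(P,col):
        q=((proj(c,P)+.5-[a,b])*5-.5).round().astype(int);cv2.polylines(im,[q.reshape(-1,1,2)],False,col,1)
    o=.038
    for sg in(-1,1):
        for xx in(-.0095,.0095): ln(np.array([p0+M@[xx,sg*o,0],p0+M@[xx,sg*o,-.04]]),(0,0,255))
        ln(np.array([p0+M@[-.0095,sg*o,0],p0+M@[.0095,sg*o,0]]),(0,0,255))
    ln(np.array([p0,p0+M@[0,0,.04]]),(0,255,0))
    cv2.imwrite(f'pics/o6{n}.png',im)
```

```text
[0.58028786 0.09600777 0.24027261]
[ 0.0063  0.0284 -0.0437] [-0.     0.003 -0.008]
```

View pics/o6scene.png

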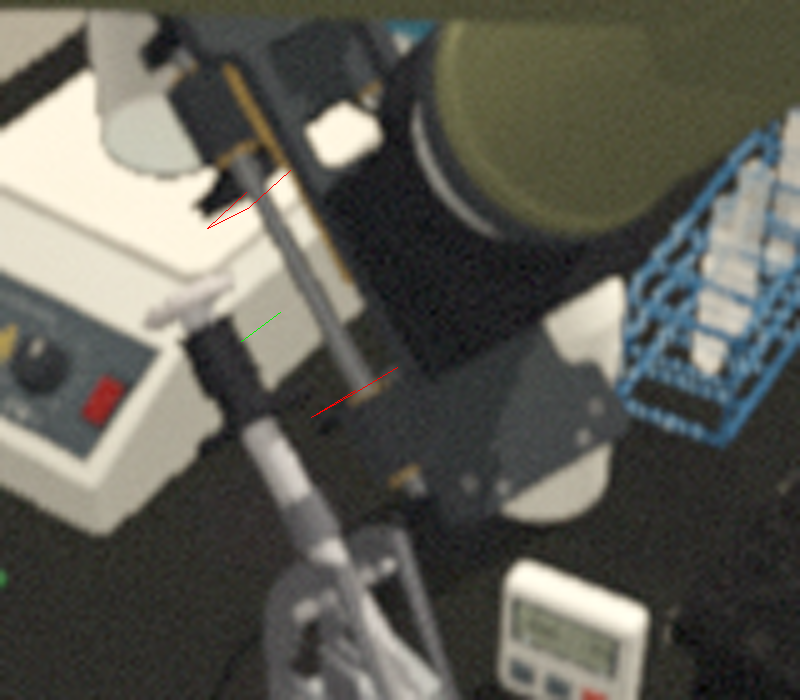

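View pics/o6top.png

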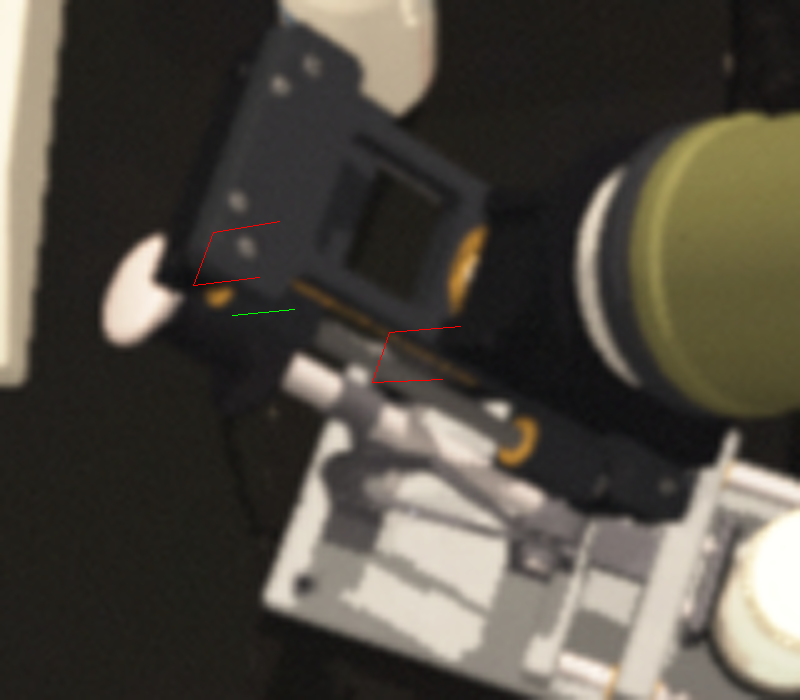

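Run:
```python
from tgt import *
P=[]
for i in range(5):
    s=robot.sense();P.append([*s['ee_pos'],*s['tcp_rot']]);robot.capture('top')
P=np.array(P);print(P.round(4));m=P.mean(0)
R0=R.from_rotvec(m[3:])
p,Rt=pose(.7,.178,.009);print((p-m[:3]).round(4),(Rt*R0.inv()).as_rotvec().round(3))
```

```text
[[0.5802 0.0961 0.24   0.3609 2.8469 1.041 ]
 [0.58   0.0962 0.2397 0.361  2.8474 1.0412]
 [0.5799 0.0963 0.2396 0.3609 2.8476 1.0414]
 [0.5798 0.0965 0.2394 0.3607 2.848  1.0416]
 [0.5797 0.0966 0.2392 0.3606 2.8483 1.0416]]
[ 0.0067  0.028  -0.043 ] [-0.001  0.002 -0.008]
```

>>> play_rows(targets=[0.0023,0.009,-0.014,0,0,-0.008,0.12,0.0023,0.009,-0.014,0,0,0,0.12,0.0023,0.009,-0.014,0,0,0,0.12,0,0,0,0,0,0,0.12,0,0,0,0,0,0,0.12])

```text
t: 10.9
ee_pos: [0.5867, 0.124, 0.1968]
tcp_rot: [0.371, 2.845, 1.04]
wrist_force: [-0.1, -0.2, -0.4]
opening: 0.0764
```

Run:
```python
from tgt import *
s=cap('scene');crop(s['img'],240,110,360,220,6,'s7.png')
t=cap('top');crop(t['img'],230,150,360,260,6,'t7.png')
s=robot.sense();m=np.r_[s['ee_pos'],s['tcp_rot']];print(m,s['wrist_force'])
R0=R.from_rotvec(m[3:])
p,Rt=pose(.7,.175,.009);print((p-m[:3]).round(4),(Rt*R0.inv()).as_rotvec().round(3))
d=R0.as_matrix().T@(p-m[:3]);print('tool',d.round(4))
```

```text
[0.58697233 0.12355581 0.19744637 0.37143053 2.8438716  1.04001409] [ 0.10035717 -0.06321816  0.35837953]
[-0.0009 -0.0014 -0.0028] [-0.001  0.002 -0.001]
tool [ 0.0005 -0.003   0.0011]
```

View pics/s7.png

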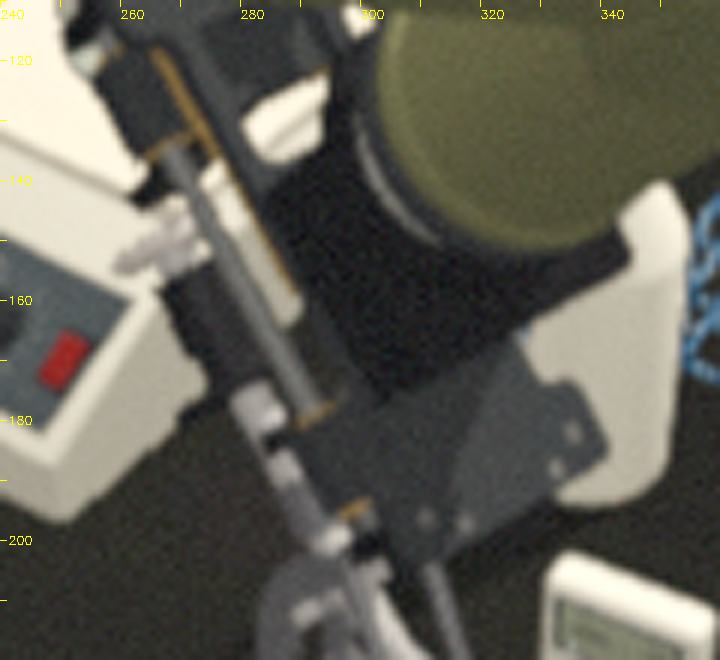

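View pics/t7.png

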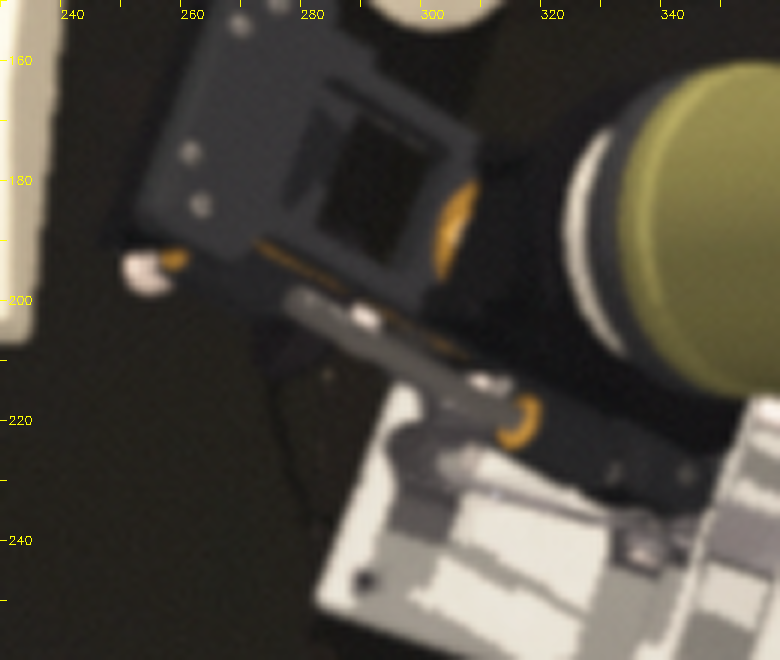

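Both fingers straddle the grip. The inner tip is on the bare shaft at scene (283,183), between guard and sleeve, and the outer finger is beyond the button. I'm closing now.

>>> play_rows(targets=[-0.0006,-0.0018,-0.0025,0,0,0,0.12,0,0,0,0,0,0,1,0,0,0,0,0,0,1,0,0,0,0,0,0,1,0,0,0,0,0,0,1,0,0,0,0,0,0,1], force=22)

```text
t: 11.75
ee_pos: [0.5869, 0.1251, 0.1963]
tcp_rot: [0.367, 2.842, 1.046]
wrist_force: [3.5, 5.4, 1.3]
opening: 0.0488
```

Run:
```python
from tgt import *
s=robot.sense();print(s['ee_pos'],s['wrist_force'],s['torque'],s['opening'])
L=pose(.7,.175,.009)[0]-h; M=R.from_rotvec(s['tcp_rot']).as_matrix();d=s['ee_pos']-h;print('in tool: rad',d@M[:,1],'up',-d@M[:,2],'lat',-d@M[:,0],'phi',np.arcsin(M[2,1]))
c=cap('scene');crop(c['img'],240,110,360,220,6,'s8.png')
```

```text
[0.58686656 0.12514934 0.19633098] [3.5165525  5.39692549 1.27908417] [ 0.67014729 -0.44656452 -0.21011404] 0.048752684866721026
in tool: rad 0.17852524890244334 up 0.007272610477976313 lat 0.0007446414189949527 phi 0.705761776273716
```

View pics/s8.png

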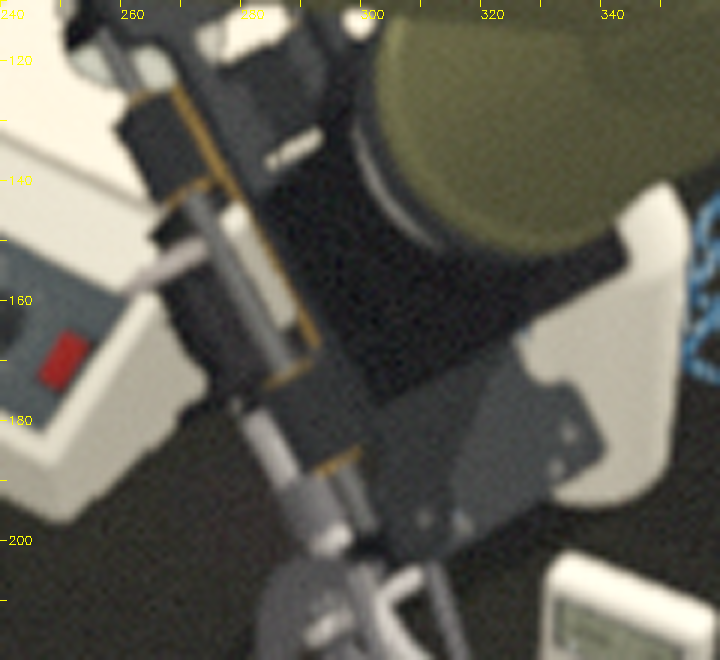

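```bash
cat > arc.py <<'E'
from tgt import *
import sys
n=int(sys.argv[1]);st=float(sys.argv[2])
s=robot.sense();p=np.array(s['ee_pos']);M=R.from_rotvec(s['tcp_rot']).as_matrix();L=M[:,1];Zl=-M[:,2]
print('phi',np.arcsin(L[2]),'op',s['opening'],s['wrist_force'],'X',-M[:,0])
u=(p[2]-.075-.17525*L[2])/Zl[2];hh=p-.17525*L-u*Zl;print('u',u,'hinge',hh,'vs',h)
q=p.copy()
for i in range(n):
    T=R.from_rotvec(-st*X*(i+1));a=hh+T.apply(p-hh);print((a-q).round(4),end=' ');q=a
print(-st*X)
E
python3 arc.py 14 .05
```

```text
phi 0.7057308896303582 op 0.04877664755751366 [2.53144332 5.62401084 1.5266712 ] X [ 0.9669779  -0.25485106  0.00216256]
u 0.010010775718396099 hinge [0.55472336 0.00236624 0.075     ] vs [ 0.55299819 -0.00156465  0.075     ]
[ 0.0015  0.0057 -0.0065] [ 0.0014  0.0054 -0.0068] [ 0.0013  0.005  -0.0071] [ 0.0013  0.0047 -0.0073] [ 0.0012  0.0043 -0.0075] [ 0.0011  0.004  -0.0078] [ 0.001   0.0036 -0.0079] [ 0.0009  0.0032 -0.0081] [ 0.0008  0.0028 -0.0083] [ 0.0006  0.0024 -0.0084] [ 0.0005  0.002  -0.0085] [ 0.0004  0.0016 -0.0086] [ 0.0003  0.0012 -0.0087] [ 0.0002  0.0007 -0.0087] [-0.04830662  0.01290234 -0.        ]
```

>>> play_rows(targets=[0.0005,0.002,0.001,0,0,0,1,0.0015,0.0057,-0.0065,-0.0483,0.0129,0,1,0.0014,0.0054,-0.0068,-0.0483,0.0129,0,1,0.0013,0.005,-0.0071,-0.0483,0.0129,0,1,0.0013,0.0047,-0.0073,-0.0483,0.0129,0,1])

```text
t: 12.42
ee_pos: [0.5926, 0.1463, 0.1683]
tcp_rot: [0.385, 2.956, 0.757]
wrist_force: [1.7, 3.4, 1.1]
opening: 0.0486
```

```bash
python3 arc.py 11 .05
```

```text
phi 0.5014612766061455 op 0.04858947465911564 [1.71353494 3.39450293 1.12864362] X [ 0.9665941  -0.25630496  0.001902  ]
u 0.010342890224563384 hinge [0.5547016  0.00251279 0.075     ] vs [ 0.55299819 -0.00156465  0.075     ]
[ 0.0012  0.0043 -0.0075] [ 0.0011  0.004  -0.0078] [ 0.001   0.0036 -0.008 ] [ 0.0009  0.0032 -0.0081] [ 0.0007  0.0028 -0.0083] [ 0.0006  0.0024 -0.0084] [ 0.0005  0.002  -0.0085] [ 0.0004  0.0016 -0.0086] [ 0.0003  0.0011 -0.0087] [ 0.0002  0.0007 -0.0087] [ 0.0001  0.0003 -0.0088] [-0.04830662  0.01290234 -0.        ]
```

>>> play_rows(targets=[0.0012,0.0043,-0.0075,-0.0483,0.0129,0,1,0.0011,0.004,-0.0078,-0.0483,0.0129,0,1,0.001,0.0036,-0.008,-0.0483,0.0129,0,1,0.0009,0.0032,-0.0081,-0.0483,0.0129,0,1,0.0007,0.0028,-0.0083,-0.0483,0.0129,0,1,0.0006,0.0024,-0.0084,-0.0483,0.0129,0,1])

```text
t: 13.18
ee_pos: [0.5982, 0.1666, 0.12]
tcp_rot: [0.4, 3.073, 0.31]
wrist_force: [0.8, 2.4, -0.6]
opening: 0.049
```

```bash
python3 arc.py 6 .05
python3 - <<'E'
from h import *
s=cap('scene');crop(s['img'],220,110,360,240,5,'s9.png')
t=cap('top');crop(t['img'],220,150,360,260,5,'t9.png')
E
```

```text
phi 0.20144466242079082 op 0.04896987423374287 [ 0.77962433  2.43068217 -0.55372049] X [ 0.96666946 -0.25602279  0.00157673]
u 0.01009111337298429 hinge [0.55480115 0.00253101 0.075     ] vs [ 0.55299819 -0.00156465  0.075     ]
[ 0.0005  0.002  -0.0085] [ 0.0004  0.0016 -0.0086] [ 0.0003  0.0011 -0.0087] [ 0.0002  0.0007 -0.0087] [ 0.0001  0.0003 -0.0088] [-0.     -0.0001 -0.0088] [-0.04830662  0.01290234 -0.        ]
```

View pics/s9.png

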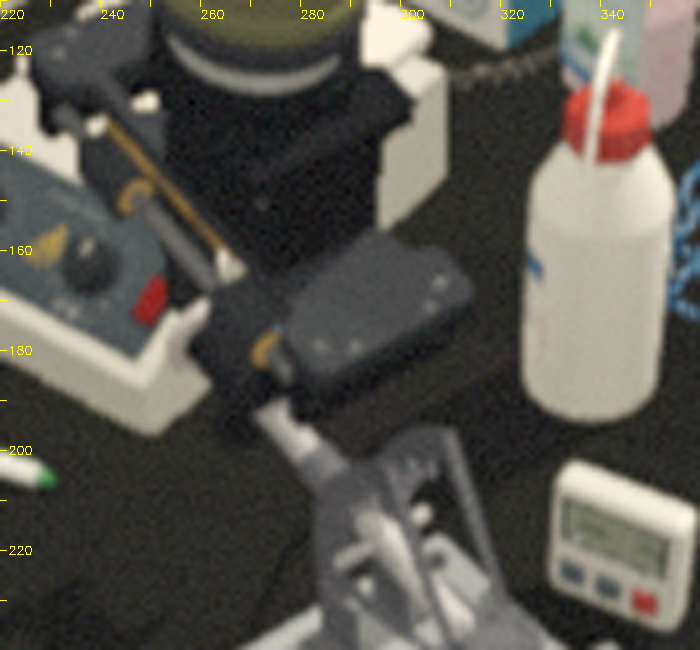

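View pics/t9.png

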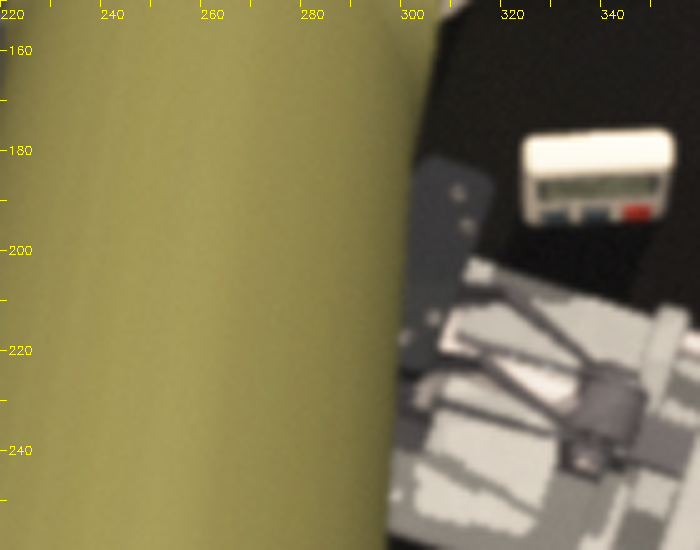

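Run:
```python
from h import *
import cv2
t=cap('top');s=cap('scene')
for z in(0,.05,.08):print(z,onz(t,238,205,z),onz(t,238,90,z))
# balance front-right corner: top plate corner scene
print('bottom corner scene z0',onz(s,252,190,0),onz(s,252,195,0))
```

```text
0 [0.62063641 0.23263476 0.        ] [0.90095592 0.26158365 0.        ]
0.05 [0.60627283 0.22116646 0.05      ] [0.87160342 0.24856743 0.05      ]
0.08 [0.59765468 0.21428549 0.08      ] [0.85399192 0.2407577  0.08      ]
bottom corner scene z0 [0.64424807 0.25943406 0.        ] [0.63120229 0.24829829 0.        ]
```

>>> play_rows(targets=[0.0005,0.002,-0.0085,-0.0483,0.0129,0,1,0.0004,0.0016,-0.0086,-0.0483,0.0129,0,1,0.0003,0.0011,-0.0087,-0.0483,0.0129,0,1])

```text
t: 13.75
ee_pos: [0.5994, 0.1711, 0.0946]
tcp_rot: [0.406, 3.106, 0.084]
wrist_force: [2.3, 4.4, -1.3]
opening: 0.049
```

```bash
python3 arc.py 4 .025
```

```text
phi 0.053907178157766675 op 0.04897361892671053 [ 2.31784596  4.43571576 -1.31365036] X [ 9.66412966e-01 -2.56992382e-01  9.46023721e-04]
u 0.01021292789238054 hinge [0.55459973 0.00250423 0.075     ] vs [ 0.55299819 -0.00156465  0.075     ]
[ 0.0001  0.0004 -0.0044] [ 0.0001  0.0003 -0.0044] [ 0.0001  0.0002 -0.0044] [ 0.      0.0001 -0.0044] [-0.02415331  0.00645117 -0.        ]
```

>>> play_rows(targets=[0.0001,0.0004,-0.0044,-0.0242,0.0065,0,1,0.0001,0.0003,-0.0044,-0.0242,0.0065,0,1,0.0001,0.0002,-0.0044,-0.0242,0.0065,0,1,0,0,0,0,0,0,1])

```text
t: 14.25
ee_pos: [0.6, 0.1716, 0.0863]
tcp_rot: [-0.407, -3.112, 0.03]
wrist_force: [-9.3, 1.4, 27.7]
opening: 0.0492
```

```bash
python3 arc.py 1 .025
```

```text
phi -0.019104784680443184 op 0.04915285293577834 [-9.30831554  1.36613104 27.65557231] X [ 9.66304572e-01 -2.57401095e-01 -3.86975815e-04]
u 0.01461558053048171 hinge [0.55485898 0.00200445 0.075     ] vs [ 0.55299819 -0.00156465  0.075     ]
[ 0.0001  0.0002 -0.0044] [-0.02415331  0.00645117 -0.        ]
```

The wrist reads 28 N upwards, so the lever is at its stop. I'm easing off slightly and opening just enough to clear, because the balance is close.

>>> play_rows(targets=[0,0,0.001,0.01,-0.003,0,1,0,0,0,0,0,0,1,0,0,0,0,0,0,0.22,0,0,0,0,0,0,0.22,0,0,0,0,0,0,0.22])

```text
t: 14.88
ee_pos: [0.5995, 0.1713, 0.0829]
tcp_rot: [-0.407, -3.114, 0.017]
wrist_force: [1.7, 3.5, 2.8]
opening: 0.0663
```

```bash
python3 arc.py 1 .025
python3 - <<'E'
from h import *
s=cap('scene');crop(s['img'],200,110,360,240,5,'s10.png')
E
```

```text
phi -0.010520494761935714 op 0.06627989767001145 [1.66118657 3.53084812 2.79487996] X [ 9.66374737e-01 -2.57136842e-01  7.16087240e-04]
u 0.00970178943036892 hinge [0.55446004 0.00189001 0.075     ] vs [ 0.55299819 -0.00156465  0.075     ]
[ 0.      0.0001 -0.0044] [-0.02415331  0.00645117 -0.        ]
```

View pics/s10.png

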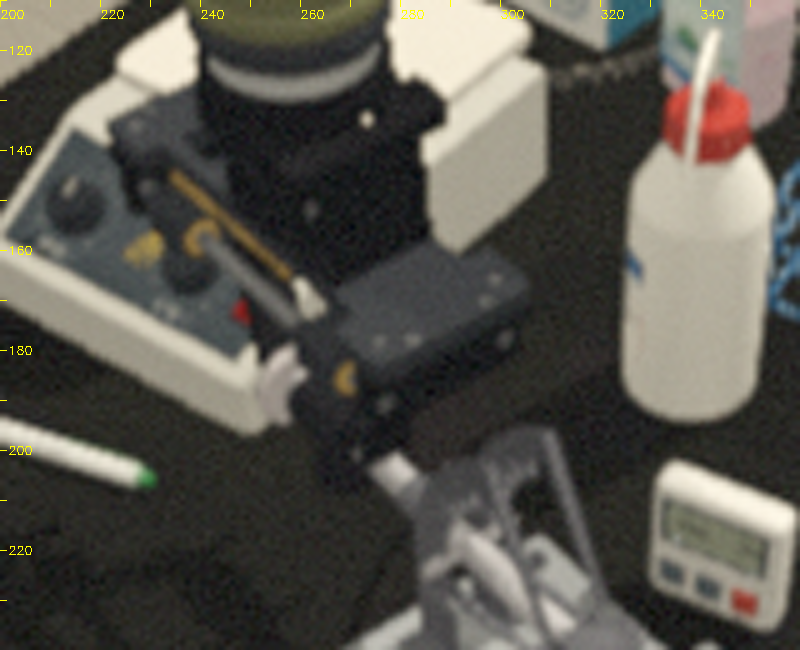

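>>> play_rows(targets=[0.0005,0.002,0,0,0,0,0.17,0.0005,0.002,0,0,0,0,0.17,0,0,0,0,0,0,0.17,0,0,0.01,0,0,0,0.17,0,0,0.02,0,0,0,0.17,0,0,0.03,0,0,0,0.17,0,0,0.05,0,0,0,0.17,0,0,0.06,0,0,0,0.17,0,0,0.05,0,0,0,0.17,-0.02,-0.04,0.02,0,0,0,0.17,-0.02,-0.05,0,0,0,0,0.17,-0.02,-0.05,0,0,0,0,0.17,-0.02,-0.05,0,0,0,0,0.17,-0.02,-0.05,0,0,0,0,0.17,0,-0.05,0,0,0,0,0.17,0,-0.05,0,0,0,0,0.17,0,0,0,0,0,0,0.17])

```text
t: 17.05
ee_pos: [0.4987, -0.1704, 0.3233]
tcp_rot: [0.421, 3.113, -0.021]
wrist_force: [-0.4, 0.1, 0.4]
opening: 0.072
```

Run:
```python
from h import *
s=cap('scene');cv2.imwrite('pics/s11.png',s['img']);crop(s['img'],210,130,370,270,5,'s11c.png')
t=cap('top');crop(t['img'],220,160,420,310,4,'t11.png')
```

```text
(no output)
```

View pics/s11.png

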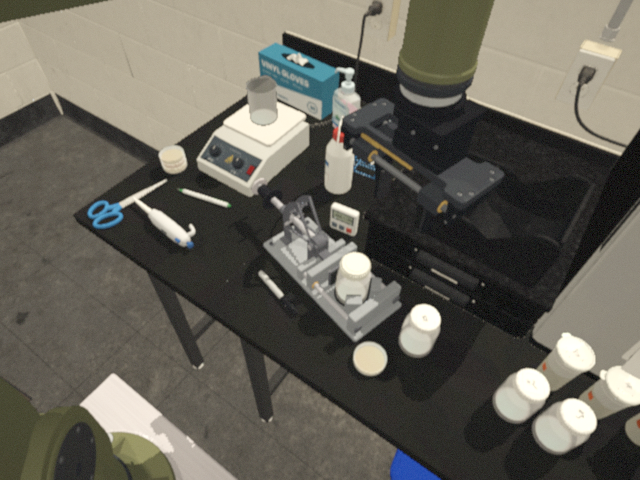

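View pics/s11c.png

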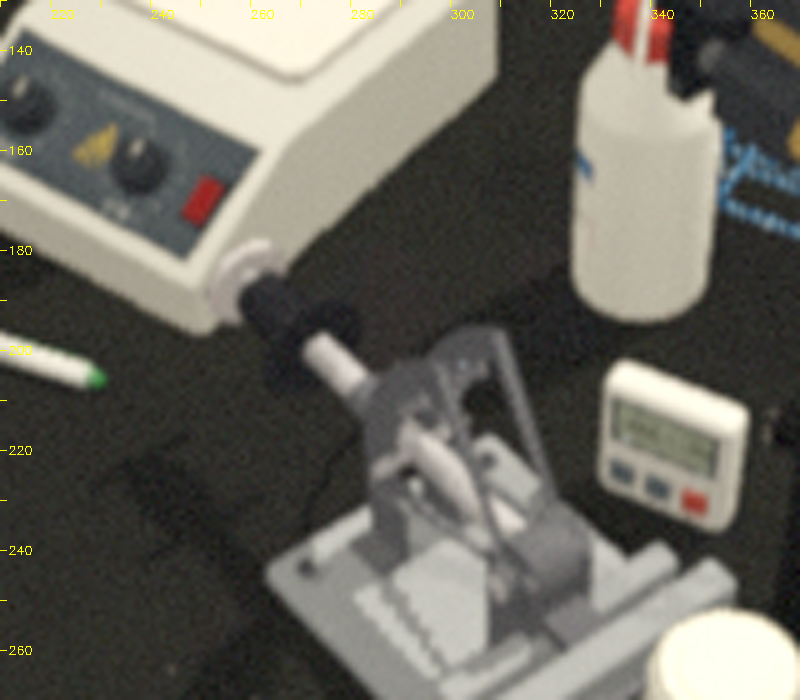

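View pics/t11.png

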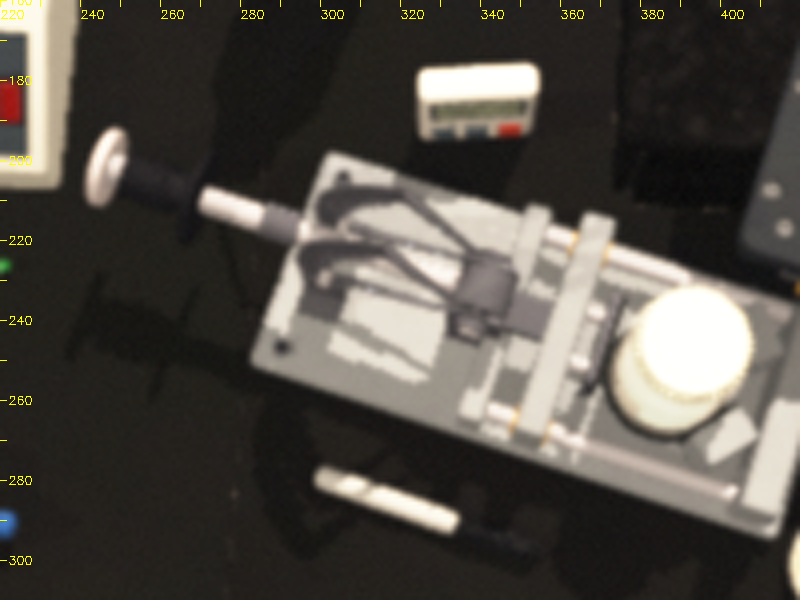

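Run:
```python
from tgt import *
hh=np.array([.5547,.0022,.075]);t=cap('top');s=cap('scene')
for ph in(0,.03,.07,.14):
    L=np.cos(ph)*Y+np.sin(ph)*Z;print(ph,proj(t,hh+.208*L),proj(s,hh+.208*L),proj(s,hh+.15*L))
print('pressed',proj(t,hh+.2005*Y))
crop(s['img'],240,170,320,230,9,'s12.png')
```

```text
0 [[244.41950734 201.01625162]] [[257.69443128 185.39071835]] [[273.24023022 200.06569321]]
0.03 [[243.89811483 200.11657338]] [[257.48195432 183.35123361]] [[273.14035679 198.60875078]]
0.07 [[243.32743419 198.94295652]] [[257.2723406  180.67499386]] [[273.06457945 196.70636624]]
0.14 [[242.68485252 196.96816108]] [[257.11372055 176.12171215]] [[273.09283328 193.49658005]]
pressed [[247.84242847 202.13181843]]
```

View pics/s12.png

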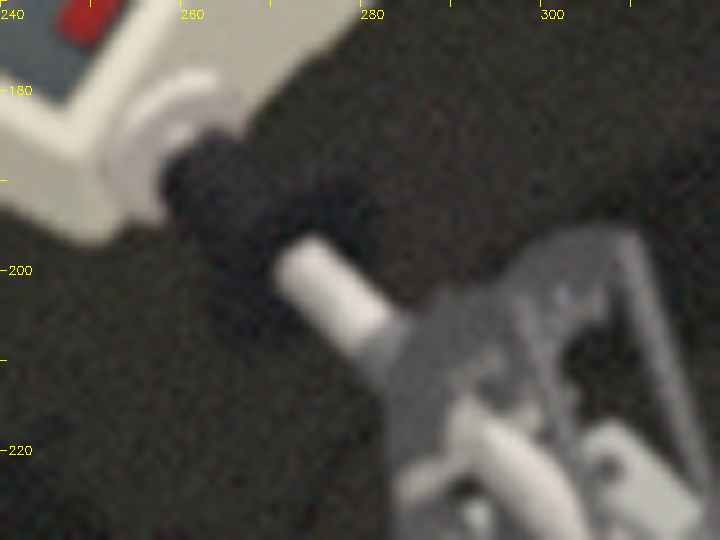

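Run:
```python
from rig import robot
print(robot.sign_off(), robot.sense()['t'])
```

```text
the job is handed in; nothing more can be done
the job is handed in; nothing more can be done
```

The job is done as asked and handed in after about 17 s of robot time. The system gave no verdict.

- **Lid:** With the jar still clamped, I turned the lid clockwise. Torque held near 0.12 N m, then rose to about 0.87 N m after roughly 1.05 rad. It stayed there while I kept turning, so the lid is at its stop.
- **Lever:** I pinched the guard and the button with 22 N; the fingers read about 49 mm, so the button was fully in. I swung the lever down until it stopped, with a 28 N push back at the wrist. Then I let go and withdrew.

**Last checks:**
- **Lever position:** In both pictures it is level within about 0.03 rad. The guard read about 1.5 px high and the button 1–2 px off, which is within my measuring error.
- **Button:** It is out. Its face touched the outer finger at 66 mm opening, and the top view agrees.
- **Jar and surroundings:** The jar's lid is within 1 px of where it started, with the jar still in its seat. The timer, marker, pen, petri dish and spare jar look undisturbed by eye; I did not measure them.
- **Not checked:** I did not measure the jaw opening directly; I infer it from the lever being down.

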